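Hang the parts tray below the bit holder

TASK

Hang the small parts tray that has the open wire hooks from the loop below the driver-bit holder on the stand, so that the two hang one below the other: both hooks over the loop's lower bar, tray level, still and clear of the bench. Leave the similar tray with the plain arched handle where it is.

Things in the scene. Friction and masses are not known exactly. Their poses are not given: they have to be found in the camera images.
- hook_tray: Tray to hang: open aluminium tray 84x84x22 mm, 0.14 kg, loose. Origin: centre of underside, z up. On its -x side an upright black grip tab, 8 mm thick in y, x -93 to -63, z 20 to 62 mm, centred on y=0. Two 4 mm wire hooks at y=+/-12 rise at x=-17 and arch over to tips at x=+17 that end at z 85 mm; mouth 30 mm wide, open downward; top z 114. Hangs level from its hooks.
- hook (a point): Point of the hook tray midway between its two hooks, at the underside of their arches, where the bar comes to rest: 110 mm straight above the tray's origin; same axes as the tray.
- lower_loop (a point): Top middle of the lower bar (6 mm round) of the loop below the bit holder, 195 mm over the bench. x points through the loop to the post's side (post x=+150, y=-70 mm; base from x=+90; stand top 352 mm up), y along the bar, z up. Loop: 86 mm wide inside, clear for 60 mm above the bar. Holder: 104 mm wide, 22 deep; swings on a pin 130 mm above. Hook on from the free -x side, x axes alike.
- arch_tray: The other tray, to be left alone: same tray and grip tab, but with a plain closed arched wire handle across it (88 mm high, along its y axis) and no hooks. Loose. Origin: centre of its underside; z up; grip tab on its -x side.
Not all that is in view belongs to the job. What is shaped like the hook_tray but red is not meant.

How it is judged:
By the outcome, as a careful person would: the job done as asked, in the order asked, and still so for the second after the job is handed in, with the robot touching nothing.
It also fails if it takes over 58 s, if anything falls off the work surface, if the arm or the gripper's body presses on something with over 40 N, if the wrist force passes 120 N, or if a joint passes its speed limit or range.

ROBOT

A 6-joint arm with a two-finger parallel gripper is mounted at the origin on the work surface. World frame = base frame: x ahead of the robot, y to its left, z up, the work surface at z = 0. Lengths are in m, angles in rad, forces in N, time in s.
With the tool pointing down it reaches from about 0.275 to 0.725 m from the base axis. Payload 5.6 kg.
Tool frame: the origin (TCP) lies at the very end of the fingers, on their centre line; the grasp point (between the pads) lies 19 mm behind it; z points along the fingers, y is the line along which they close (so a half turn about z gives the same grasp; the last joint's range is limited). The gripper opens to 85 mm and grips with 20 to 120 N. Pads are 22 mm wide; open, the fingers measure 114 mm over their backs; the gripper's body (76 mm by 85 mm) begins 54 mm behind the grasp point. The pads swing forward as they close: fully open they stand 13 mm farther back than shut.
Start: joints at [1.602, 0.255, 0.108, 0, -1.424, -0.285], TCP at [0.138, 0.532, 0.231] pointing down, gripper open.
Joint ranges: [-2.95, 2.95], [-1.21, 1.97], [-1.09, 1.5], [-2.87, 1.71], [-2.94, -0.07], [-3.05, 3.05]. Speed limits (rad/s): [2.57, 2.57, 3.14, 3.14, 3.14, 3.14].

INTERFACE

Orientations are given as [roll, pitch, yaw] about the fixed x, y, z axes, in that order (R = Rz(yaw) Ry(pitch) Rx(roll)).
In Python, from cell import env gives the robot as it stands.
- The arm moves only by the tool arm_command, never from a script. Its argument "increments" is one flat list of numbers, 7 for each row, row after row: the turn, a rotation vector about the tool's x, y, z in degrees, then the shift along the tool's x, y, z in cm, then the closure, from 0 (fully open) to 1 (shut). In form: [rx, ry, rz, x, y, z, hand, rx, ry, rz, x, y, z, hand, ...]. A call has 1 to 8 rows; each row shifts and turns the commanded pose from where the row before left it, along the tool's axes as they then stand; what a row does not reach is not made up. A row lasts 1/12 s, in which the tool goes at most 41.7 mm and 7.16 degrees, less where a joint would pass 70% of its speed; a pose out of reach is approached as far as the arm can. A call is refused whole if a number of a shift passes 4.17 or a number of a turn 7.16, either way. A call with a gripper value outside its range is refused whole. The fingers move at their own pace and stop on an object; "grip_force" is the grip in N (left out, the last holds). Time passes only in rows, so rows that do not move let the fingers close. It gives the time, the measured TCP pose, the force, the opening and the grip force at its end, in the units of the state.
- env.get_state(): the state, without advancing time (a new reading comes with each control period).
- env.grab_frame(name): name is "side" or "top"; returns the picture (400x640x3 uint8, blue, green, red); there is no depth.
- env.camera_params(name): a dict with "fovy" (degrees; the focal length in pixels is half the picture's height over the tangent of half this angle, whatever the lens; pixels are square), "cx", "cy" (the principal point, pixels), "pose" (4x4, takes a point from camera to world coordinates). Camera axes: x right, y down, z forward; pixel columns grow to the right and rows downward; lengths in m; the calibration is good to about 2 mm. A picture is of the moment at which its call begins. camera_params takes no time and is no camera call.
- env.finish_job(): hands the job in; it is judged then, once.
The state is a dict: "time": time; "q": joint angles; "qd": joint speeds; "joint_efforts": joint torques, N m; "ee_pos": TCP position; "tcp_rot": TCP orientation; "wrist_force": force on the tool from outside, world axes, zero at the start; "torque": the same for the moment, N m; "finger_gap": finger opening in m; "grip_force": force on a finger pad.
Only numpy, scipy, OpenCV 4.12 (cv2) and the standard library are available. Lean on these libraries where they do the work, as an engineer would, in place of code of your own. Each camera call takes 0.05 s, during which the arm holds its last target. There are 200 camera calls.

## Working session

There is one attempt and no reset: what is moved stays moved. The work goes in short steps, Python scripts to look and compute and a tool call to move; the robot and the scene stay as the last step left them, time stands still between calls to the robot, and variables do not carry over. Pictures are saved under pics/ and viewed, at most 10 in all, crops included, and the job is handed in when it is done.

Besides the shell and the picture viewer there is one more tool, called after "Call:" in YAML: its name, and indented under it one key for each argument. arm_command: Moves the arm, as the interface text tells. Its arguments: {"type":"object","properties":{"increments":{"type":"array"},"grip_force":{"type":"number"}},"required":["increments"]}

```bash
mkdir -p pics; ls
python3 - <<'E'
from cell import env
import cv2,numpy as np
np.set_printoptions(precision=4,suppress=True)
for n in("side","top"):
    cv2.imwrite(f"pics/{n}0.png",env.grab_frame(n)); print(n,env.camera_params(n))
s=env.get_state();print(s)
E
```

```text
pics
side {'fovy': 43.8435585995242, 'cx': 326.3541641807959, 'cy': 200.6526353710309, 'pose': array([[ 0.9507, -0.2404,  0.1958,  0.2839],
       [-0.3099, -0.7529,  0.5805, -0.6804],
       [ 0.0078, -0.6126, -0.7903,  0.9745],
       [ 0.    ,  0.    ,  0.    ,  1.    ]])}
top {'fovy': 55.31882498959842, 'cx': 319.32910610776554, 'cy': 196.89062224823073, 'pose': array([[-0.0025, -0.9822,  0.1877,  0.334 ],
       [-0.9997,  0.007 ,  0.023 , -0.0607],
       [-0.0239, -0.1876, -0.982 ,  0.936 ],
       [ 0.    ,  0.    ,  0.    ,  1.    ]])}
{'time': 0.1, 'q': array([ 1.6016,  0.2557,  0.1071, -0.0004, -1.4239, -0.2846]), 'qd': array([ 0.0019, -0.0029,  0.0046,  0.0028,  0.0003,  0.0005]), 'joint_efforts': array([ -0.0028, -38.7606,  23.8475,   5.3778,  -0.0037,   0.    ]), 'ee_pos': array([0.1379, 0.5319, 0.2305]), 'tcp_rot': array([ 3.1399, -0.0001, -0.2538]), 'wrist_force': array([-0.3661,  0.1955, -0.2539]), 'torque': array([-0.0282, -0.0218,  0.0071]), 'grip_force': 0.0, 'finger_gap': 0.08540980009932767}
```

View pics/side0.png

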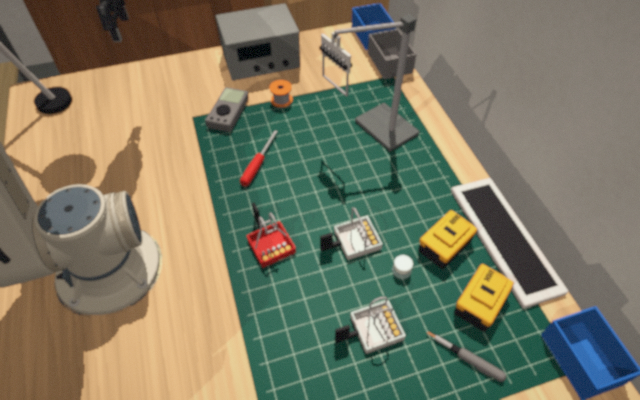

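View pics/top0.png

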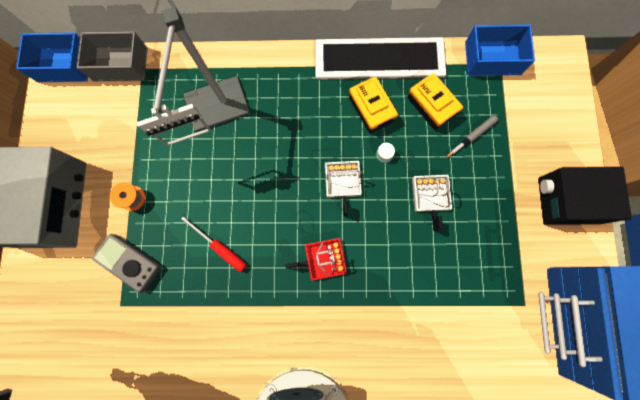

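The side view shows the stand at (390,100), its loop at (335,75), and two white trays at (358,238) and (377,325). The red tray is at (270,243). I'll enlarge the trays and the loop.

Run:
```python
import cv2,numpy as np
s=cv2.imread("pics/side0.png");t=cv2.imread("pics/top0.png")
def c(im,x,y,w,h,k): return cv2.resize(im[y:y+h,x:x+w],None,fx=k,fy=k,interpolation=cv2.INTER_CUBIC)
# 400x300 tiles: 
a=np.vstack([np.hstack([c(s,312,205,80,60,5),c(s,330,295,80,60,5)]),np.hstack([c(t,310,155,80,60,5),c(t,395,170,80,60,5)])])
cv2.imwrite("pics/trays.png",a)
b=np.hstack([c(s,305,15,100,150,4),c(t,130,70,100,150,4)])
cv2.imwrite("pics/loop.png",b)
```

```text
(no output)
```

View pics/trays.png

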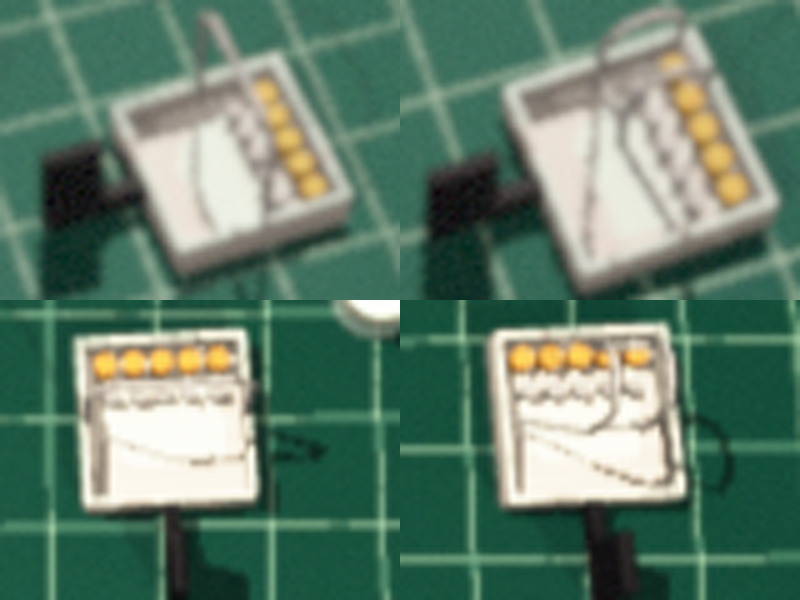

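View pics/loop.png

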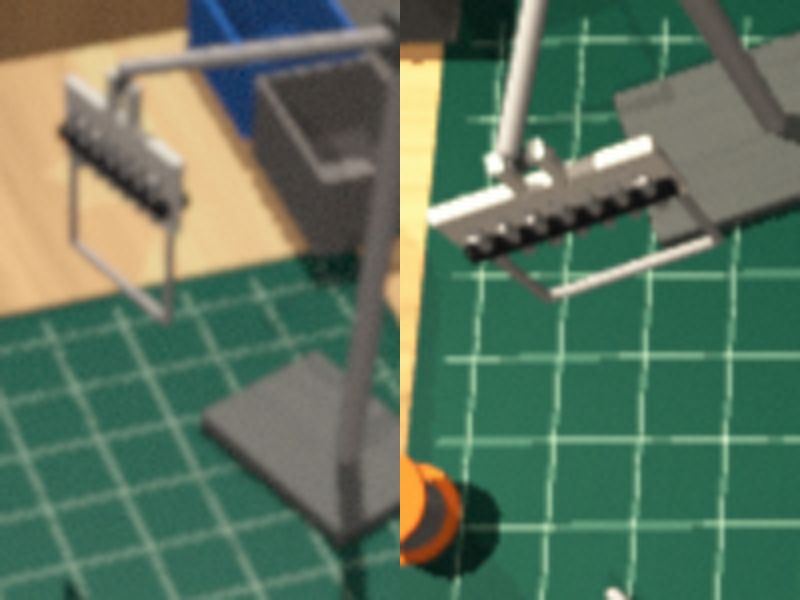

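The right tray, top (433,193) and side (377,325), has two J-shaped hooks, so it is the hook tray. The left one has a single arch along y, so it is the arch tray. The loop's bar ends are at side (324,75.5) and (347,94.5), and top (167.5,143.8) and (208.8,130).

```bash
cat > h.py <<'E'
from cell import env
import numpy as np, cv2
from scipy.optimize import least_squares
from scipy.spatial.transform import Rotation as Ro
np.set_printoptions(precision=4,suppress=True)
CP={n:env.camera_params(n) for n in("side","top")}
def proj(n,P):
    c=CP[n];f=200/np.tan(np.radians(c["fovy"]/2));T=np.linalg.inv(c["pose"])
    p=np.atleast_2d(P)@T[:3,:3].T+T[:3,3]
    return p[:,:2]/p[:,2:]*f+[c["cx"],c["cy"]]
def ray(n,uv,z):
    c=CP[n];f=200/np.tan(np.radians(c["fovy"]/2))
    d=c["pose"][:3,:3]@np.r_[(np.array(uv)-[c["cx"],c["cy"]])/f,1];o=c["pose"][:3,3]
    return o+d*(z-o[2])/d[2]
def place(v,L):
    c,s=np.cos(v[2]),np.sin(v[2]);L=np.array(L,float)
    return np.c_[v[0]+c*L[:,0]-s*L[:,1],v[1]+s*L[:,0]+c*L[:,1],L[:,2]]
def fit(obs,v0):  # obs: list of (cam, local pts (abs z), pixels)
    g=lambda v:np.concatenate([(proj(n,place(v,L))-np.array(p)).ravel() for n,L,p in obs])
    r=least_squares(g,v0,loss="soft_l1");return r.x,g(r.x).reshape(-1,2)
E
cat > m.py <<'E'
from h import *
a=.042;z=.022
K=[[a,a,z],[a,-a,z],[-a,-a,z],[-a,a,z]]
v,r=fit([("top",K,[(413.4,176),(448.6,175),(452.6,209.4),(415.6,211)]),
 ("side",K,[(389,300.6),(405.6,335),(366.6,350),(350.6,313)]),
 ("side",[[-.093,0,.062],[-.063,0,.062]],[(336,331),(349.4,325.4)])],[.4,-.2,0])
print("tray",v,np.degrees(v[2]));print(r)
print("tab grasp",place(v,[[-.078,0,.045]]),"hook",place(v,[[0,0,.110]]))
print("hook pts px",proj("top",place(v,[[-.017,.012,.1],[-.017,-.012,.1],[.017,.012,.085],[.017,-.012,.085]])))
B=[[0,.046,.192],[0,-.046,.192]]
l,r=fit([("top",B,[(167.5,143.75),(208.75,130)]),("side",B,[(323.75,75.5),(347,94.5)])],[.4,.3,0])
print("loop",l,np.degrees(l[2]));print(r)
print("post px",proj("top",place(l,[[.15,-.07,.352]])),proj("side",place(l,[[.15,-.07,.352],[.15,-.07,.0]])))
for q in[(167.5,143.75),(208.75,130)]:print(ray("top",q,.192))
for q in[(323.75,75.5),(347,94.5)]:print(ray("side",q,.192))
E
python3 m.py
```

```text
tray [ 0.5201 -0.3147  0.035 ] 2.0066658279302074
[[ 0.5103 -0.5363]
 [-0.2556 -0.9873]
 [-0.721  -1.5121]
 [ 1.2467 -1.687 ]
 [-1.3631 -0.5147]
 [-0.6271  1.0684]
 [-0.2561 -0.0406]
 [-0.0859 -0.3116]
 [-0.9918  0.013 ]
 [ 0.0458  0.6238]]
tab grasp [[ 0.4421 -0.3175  0.045 ]] hook [[ 0.5201 -0.3147  0.11  ]]
hook pts px [[437.4205 192.1679]
 [448.2834 191.7184]
 [434.1423 178.8522]
 [444.739  178.4076]]
loop [0.6063 0.227  0.3445] 19.74084836751713
[[-0.4398 -0.3871]
 [ 0.8185 -1.4077]
 [-1.0365 -0.1392]
 [-0.8007  0.379 ]]
post px [[169.6567  13.5795]] [[408.1208  17.4193]
 [390.6896 131.726 ]]
[0.5899 0.2693 0.192 ]
[0.6188 0.1852 0.192 ]
[0.5931 0.269  0.192 ]
[0.6241 0.1844 0.192 ]
```

Both fits agree with the sizes: bar length, post position, and hook pixels. I'm swinging over to above the tray tab, along an arc in three calls.

```bash
cat > plan.py <<'E'
from h import *
def sim(p,rpy,calls):
    p=np.array(p);R=Ro.from_euler("xyz",rpy)
    for n,row in calls:
        for _ in range(n):
            p=p+R.apply(np.array(row[3:6])/100);R=R*Ro.from_rotvec(np.radians(row[:3]))
        print(p,np.degrees(R.as_euler("xyz")),"r",np.hypot(p[0],p[1]))
    return p,R
E
python3 - <<'E'
from plan import *
sim([.1379,.5319,.2305],[3.1416,0,-.2538],[(8,[0,0,6.8,4,-.1,0]),(8,[0,0,6.8,3.6,-1.7,0]),(8,[0,0,6.8,2.6,-3.2,0])])
E
```

```text
[0.3845 0.3467 0.2305] [-179.9998    0.0003  -68.9417] r 0.5177121088173796
[0.5021 0.0633 0.2305] [ 179.9999    0.0004 -123.3417] r 0.5060611556271468
[ 0.4676 -0.2526  0.2305] [ 179.9996    0.0001 -177.7417] r 0.5314552841697698
```

Call:
arm_command:
  increments: [0, 0, 6.8, 4, -0.1, 0, 0, 0, 0, 6.8, 4, -0.1, 0, 0, 0, 0, 6.8, 4, -0.1, 0, 0, 0, 0, 6.8, 4, -0.1, 0, 0, 0, 0, 6.8, 4, -0.1, 0, 0, 0, 0, 6.8, 4, -0.1, 0, 0, 0, 0, 6.8, 4, -0.1, 0, 0, 0, 0, 6.8, 4, -0.1, 0, 0]

```text
time: 0.77
ee_pos: [0.3858, 0.3455, 0.2305]
tcp_rot: [3.14, -0.001, -1.209]
wrist_force: [0.1, 0.4, -0.8]
finger_gap: 0.0854
grip_force: 0.0
```

Call:
arm_command:
  increments: [0, 0, 6.8, 3.6, -1.7, 0, 0, 0, 0, 6.8, 3.6, -1.7, 0, 0, 0, 0, 6.8, 3.6, -1.7, 0, 0, 0, 0, 6.8, 3.6, -1.7, 0, 0, 0, 0, 6.8, 3.6, -1.7, 0, 0, 0, 0, 6.8, 3.6, -1.7, 0, 0, 0, 0, 6.8, 3.6, -1.7, 0, 0, 0, 0, 6.8, 3.6, -1.7, 0, 0]

```text
time: 1.43
ee_pos: [0.5024, 0.0618, 0.2305]
tcp_rot: [3.141, -0.001, -2.159]
wrist_force: [1.9, -0.5, -0.0]
finger_gap: 0.0852
grip_force: 0.0
```

Call:
arm_command:
  increments: [0, 0, 6.8, 2.6, -3.2, 0, 0, 0, 0, 6.8, 2.6, -3.2, 0, 0, 0, 0, 6.8, 2.6, -3.2, 0, 0, 0, 0, 6.8, 2.6, -3.2, 0, 0, 0, 0, 6.8, 2.6, -3.2, 0, 0, 0, 0, 6.8, 2.6, -3.2, 0, 0, 0, 0, 6.8, 2.6, -3.2, 0, 0, 0, 0, 6.8, 2.6, -3.2, 0, 0]

```text
time: 2.1
ee_pos: [0.4669, -0.254, 0.2304]
tcp_rot: [3.141, -0.001, -3.108]
wrist_force: [0.5, -0.3, -0.6]
finger_gap: 0.0851
grip_force: 0.0
```

Call:
arm_command:
  increments: [0, 0, 0, 1.35, -3.13, 0, 0, 0, 0, 0, 1.35, -3.13, 0, 0, 0, 0, 0, 0, 0, 3.3, 0, 0, 0, 0, 0, 0, 3.3, 0, 0, 0, 0, 0, 0, 3.3, 0, 0, 0, 0, 0, 0, 0, 0]

```text
time: 2.6
ee_pos: [0.4388, -0.3135, 0.1251]
tcp_rot: [3.134, -0.011, -3.104]
wrist_force: [-1.2, 0.9, -1.3]
finger_gap: 0.0854
grip_force: 0.0
```

Run:
```python
from h import *
s=env.get_state();print(s["ee_pos"],s["tcp_rot"],s["q"])
a=env.grab_frame("side")[285:385,310:443];b=env.grab_frame("top")[150:250,380:513]
f=lambda i:cv2.resize(i,(400*2,600),interpolation=cv2.INTER_CUBIC)
k=lambda i:cv2.resize(i[:, :],None,fx=3,fy=3,interpolation=cv2.INTER_CUBIC)
cv2.imwrite("pics/pre.png",np.vstack([k(a),k(b)]))
```

```text
[ 0.4388 -0.3135  0.1251] [ 3.1339 -0.0113 -3.1042] [-0.3321  0.2996 -0.1057 -0.0033 -1.1788 -1.2   ]
```

View pics/pre.png

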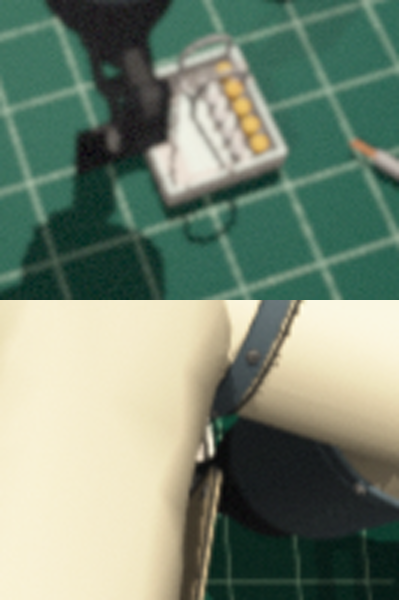

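The side crop shows the open fingers directly behind and above the tab, and both hook arches. I'll let it settle and re-read the pose.

Call:
arm_command:
  increments: [0, 0, 0, 0, 0, 0, 0, 0, 0, 0, 0, 0, 0, 0]

```text
time: 2.87
ee_pos: [0.4448, -0.3164, 0.1349]
tcp_rot: [-3.139, 0.004, -3.101]
wrist_force: [-0.9, -0.3, 0.4]
finger_gap: 0.0853
grip_force: 0.0
```

Call:
arm_command:
  increments: [0, 0, 0, 0, 0, 1.8, 0, 0, 0, 0, 0, 0, 1.8, 0, 0, 0, 0, 0, 0, 1.8, 0, 0, 0, 0, 0, 0, 1.8, 0, 0, 0, 0, 0, 0, 1.5, 0, 0, 0, 0, 0, 0, 1.0, 0, 0, 0, 0, 0, 0, 0.6, 0, 0, 0, 0, 0, 0, 0, 0]

```text
time: 3.53
ee_pos: [0.4434, -0.3157, 0.0292]
tcp_rot: [3.142, -0.0, -3.102]
wrist_force: [-0.8, 0.5, -1.4]
finger_gap: 0.0854
grip_force: 0.0
```

Call:
arm_command:
  increments: [0, 0, 0, 0, 0, 0, 0, 0, 0, 0, 0, 0, 0, 0]

```text
time: 3.7
ee_pos: [0.4442, -0.3162, 0.0305]
tcp_rot: [-3.14, 0.002, -3.102]
wrist_force: [0.7, 0.5, -0.6]
finger_gap: 0.0852
grip_force: 0.0
```

Call:
arm_command:
  increments: [0, 0, 0.3, 0.2, -0.1, 0.5, 0, 0, 0, 0, 0, 0, 0, 0.3, 0, 0, 0, 0, 0, 0, 0.6, 0, 0, 0, 0, 0, 0, 0.8, 0, 0, 0, 0, 0, 0, 1, 0, 0, 0, 0, 0, 0, 1, 0, 0, 0, 0, 0, 0, 1, 0, 0, 0, 0, 0, 0, 1]
  grip_force: 60

```text
time: 4.37
ee_pos: [0.4414, -0.3169, 0.0244]
tcp_rot: [-3.141, 0.0, -3.107]
wrist_force: [-0.4, -0.1, 0.5]
finger_gap: 0.0075
grip_force: 58.8
```

Call:
arm_command:
  increments: [0, 0, 0, 0, 0, 0, 1, 0, 0, 0, 0, 0, 0, 1, 0, 0, 0, 0, 0, 0, 1, 0, 0, 0, 0, 0, 0, 1]

```text
time: 4.7
ee_pos: [0.4413, -0.3169, 0.0244]
tcp_rot: [-3.141, 0.0, -3.107]
wrist_force: [-0.8, 0.0, 2.3]
finger_gap: 0.0074
grip_force: 58.8
```

Tab gripped: 7.4 mm gap at 59 N. Lifting.

Call:
arm_command:
  increments: [0, 0, 0, 0, 0, -0.8, 1, 0, 0, 0, 0, 0, -2.4, 1, 0, 0, 0, 0, 0, -3, 1, 0, 0, 0, 0, 0, -3, 1, 0, 0, 0, 0, 0, -3, 1, 0, 0, 0, 0, 0, -2.8, 1, 0, 0, 0, 0, 0, -1.8, 1, 0, 0, 0, 0, 0, -0.8, 1]

```text
time: 5.37
ee_pos: [0.4422, -0.3174, 0.2038]
tcp_rot: [-3.139, 0.004, -3.107]
wrist_force: [0.1, -0.5, -0.0]
finger_gap: 0.0073
grip_force: 58.7
```

Run:
```python
from plan import *
s=env.get_state();p=s["ee_pos"];r=s["tcp_rot"];print(p,r)
R=Ro.from_euler("xyz",r)
l=[.6063,.227,.3445]
# target: TCP at loop-frame x=-.160 (tray x offset .078 of tab + .082 gap)
t=place(l,[[-.160,0,p[2]]])[0]
print("target",t,"yaw deg",np.degrees(l[2])-180,"tool shift cm",R.inv().apply(t-p)*100)
```

```text
[ 0.4422 -0.3174  0.2038] [-3.1392  0.0044 -3.1072]
target [0.4557 0.173  0.2038] yaw deg -160.26160395774315 tool shift cm [-3.0392 48.9568 -0.1029]
```

Call:
arm_command:
  increments: [0, 0, -3, 0, 0, 0, 1, 0, 0, -4.8, 0, 0, 0, 1, 0, 0, -5, 0, 0, 0, 1, 0, 0, -3.3, 0, 0, 0, 1, 0, 0, -1.7, 0, 0, 0, 1, 0, 0, 0, -0.4, 1, 0, 1, 0, 0, 0, -0.9, 2.3, 0, 1, 0, 0, 0, -1.27, 3.26, 0, 1]

```text
time: 6.03
ee_pos: [0.4425, -0.2462, 0.1989]
tcp_rot: [3.14, -0.002, -2.801]
wrist_force: [1.4, 0.2, -1.3]
finger_gap: 0.0076
grip_force: 58.6
```

Call:
arm_command:
  increments: [0, 0, 0, -1.27, 3.26, 0, 1, 0, 0, 0, -1.27, 3.26, 0, 1, 0, 0, 0, -1.27, 3.26, 0, 1, 0, 0, 0, -1.27, 3.26, 0, 1, 0, 0, 0, -1.27, 3.26, 0, 1, 0, 0, 0, -1.27, 3.26, 0, 1, 0, 0, 0, -1.27, 3.26, 0, 1, 0, 0, 0, -1.27, 3.26, 0, 1]

```text
time: 6.7
ee_pos: [0.4495, 0.0354, 0.1997]
tcp_rot: [3.141, -0.001, -2.797]
wrist_force: [1.4, 0.5, -0.7]
finger_gap: 0.0074
grip_force: 58.6
```

Call:
arm_command:
  increments: [0, 0, 0, -1.27, 3.26, 0, 1, 0, 0, 0, -1.27, 3.26, 0, 1, 0, 0, 0, -1, 2.6, 0, 1, 0, 0, 0, -0.8, 2, 0, 1, 0, 0, 0, -0.5, 1.2, 0, 1, 0, 0, 0, -0.3, 0.7, 0, 1, 0, 0, 0, 0, 0, 0, 1, 0, 0, 0, 0, 0, 0, 1]

```text
time: 7.37
ee_pos: [0.4548, 0.1728, 0.2]
tcp_rot: [-3.141, -0.001, -2.797]
wrist_force: [0.4, -0.5, -1.2]
finger_gap: 0.0073
grip_force: 58.6
```

Run:
```python
from plan import *
s=env.get_state();p=s["ee_pos"];r=s["tcp_rot"];print(p,r,s["q"])
a=env.grab_frame("side");b=env.grab_frame("top");cv2.imwrite("pics/s2.png",a);cv2.imwrite("pics/t2.png",b)
k=lambda i:cv2.resize(i,(400,600),interpolation=cv2.INTER_CUBIC)
cv2.imwrite("pics/near.png",np.hstack([k(a[20:170,270:370]),k(b[100:250,130:230])]))
# hook expected px
y=r[2]+np.pi
T=lambda L:place([p[0],p[1],y],[[q[0]+.078,q[1],q[2]+p[2]-.0244] for q in L])
L=[[-.017,.012,.112],[.017,.012,.085],[-.017,-.012,.112],[.017,-.012,.085],[.042,.042,.022],[.042,-.042,.022],[-.042,-.042,.022],[-.042,.042,.022]]
for n,o,in(("side",(270,20,0)),("top",(130,100,400))): print(n,(proj(n,T(L))-o[:2])*4+[o[2],0])
```

```text
[0.4548 0.1728 0.2   ] [-3.1413 -0.001  -2.797 ] [ 0.686   0.1425 -0.1136 -0.0001 -1.3157 -1.9122]
side [[105.2471 181.6829]
 [155.5625 198.366 ]
 [130.8247 203.4444]
 [180.8761 219.6348]
 [161.2591 243.0941]
 [246.6488 316.2189]
 [131.1339 375.4249]
 [ 47.3862 298.2844]]
top [[591.7504 280.2454]
 [594.4006 228.5607]
 [643.4983 262.0799]
 [643.7527 211.308 ]
 [572.4054 239.833 ]
 [730.1805 184.661 ]
 [778.7547 335.7985]
 [617.9791 392.7978]]
```

View pics/near.png

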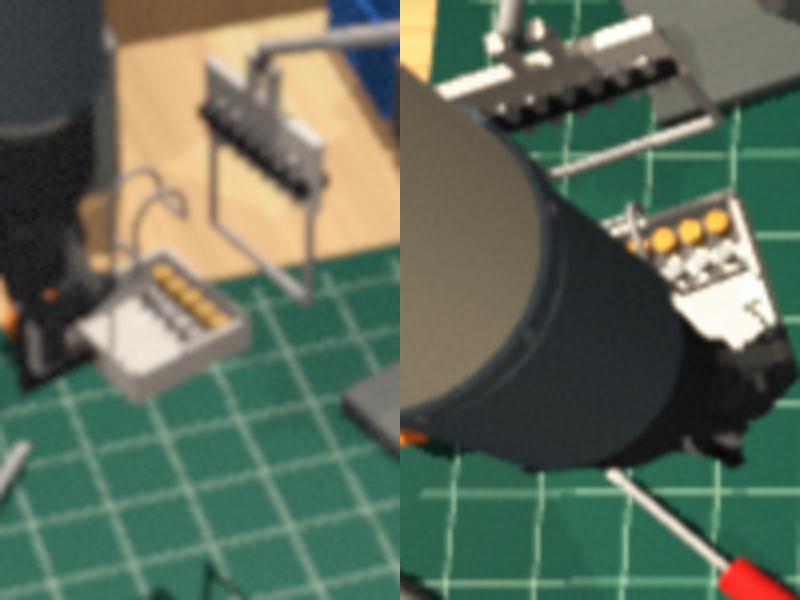

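The tray is level in the grip. Its rim corners at (248,322) and hook tip at (183,215) in the crop are within about 2 mm of prediction. Before going in, I'm checking the wrist's radius against the holder.

Run:
```python
from plan import *
p=np.array([.4548,.1728,.2]);a=cv2.imread("pics/s2.png").astype(int)
for h in(.1,.13,.16,.19,.22,.25):
    q=proj("side",p+[0,0,h])[0];row=int(round(q[1]))
    if row>0:print(h,q,"lum",a[row,int(q[0]):int(q[0])+50:2].sum(1)//3)
```

```text
0.1 [276.1647  74.16  ] lum [ 28  23  36  28  32  25  35  83 105 102  97 107 173 184 151 180 192 193
 185 164 151 183 187 145 154]
0.13 [275.1307  62.4728] lum [ 35  30  31  30  30  28  26  28  33  47  74  78 101 176 175 158 151 175
 192 197 199 199 199 185 128]
0.16 [274.0484  50.2394] lum [ 66  65  65  69  77  80  64  38  37  34  68  76  86 149 176 181 182 180
 178 182 186 187 185 142  52]
0.19 [272.9142  37.4203] lum [ 62  55  53  56  57  58  52  53  53  53  52  55  68  99 166 178 176 181
 184 187 189 187 191 191 172]
0.22 [271.7245  23.9726] lum [62 56 61 54 60 56 56 53 53 49 53 53 63 82 84 85 83 86 85 88 91 88 92 88
 89]
0.25 [270.4749   9.8488] lum [59 58 59 56 55 58 57 54 51 45 46 54 57 78 84 84 83 83 86 85 87 89 92 90
 90]
```

The wrist radius is about 51 mm, leaving about 16 mm to the holder, which is enough. Lowering to passing height, then going in.

Call:
arm_command:
  increments: [0, 0, 0, 0, 0, 0.6, 1, 0, 0, 0, 0, 0, 1.4, 1, 0, 0, 0, 0, 0, 1.4, 1, 0, 0, 0, 0, 0, 1, 1, 0, 0, 0, 0, 0, 0.6, 1, 0, 0, 0, 0, 0, 0, 1, 0, 0, 0, 0, 0, 0, 1]

```text
time: 8.05
ee_pos: [0.4552, 0.1728, 0.1504]
tcp_rot: [-3.141, -0.0, -2.797]
wrist_force: [-0.3, -0.3, -1.6]
finger_gap: 0.0072
grip_force: 58.6
```

Call:
arm_command:
  increments: [0, 0, 0, -0.6, 0, 0, 1, 0, 0, 0, -1.4, 0, 0, 1, 0, 0, 0, -1.6, 0, 0, 1, 0, 0, 0, -1.6, 0, 0, 1, 0, 0, 0, -1.4, 0, 0, 1, 0, 0, 0, -1, 0, 0, 1, 0, 0, 0, -0.7, 0, 0, 1, 0, 0, 0, 0, 0, 0, 1]

```text
time: 8.72
ee_pos: [0.5347, 0.2018, 0.1504]
tcp_rot: [-3.141, 0.001, -2.797]
wrist_force: [-0.2, -0.0, -1.2]
finger_gap: 0.0073
grip_force: 58.7
```

Run:
```python
from plan import *
a=env.grab_frame("side");b=env.grab_frame("top")
s=env.get_state();print(s["time"],s["ee_pos"],s["tcp_rot"],s["wrist_force"])
k=lambda i:cv2.resize(i,(400,600),interpolation=cv2.INTER_CUBIC)
cv2.imwrite("pics/in.png",np.hstack([k(a[30:135,290:360]),k(b[100:220,150:230])]))
```

```text
8.8167 [0.5332 0.2013 0.1504] [ 3.1415 -0.     -2.7969] [-0.1271 -0.4165 -1.8997]
```

View pics/in.png

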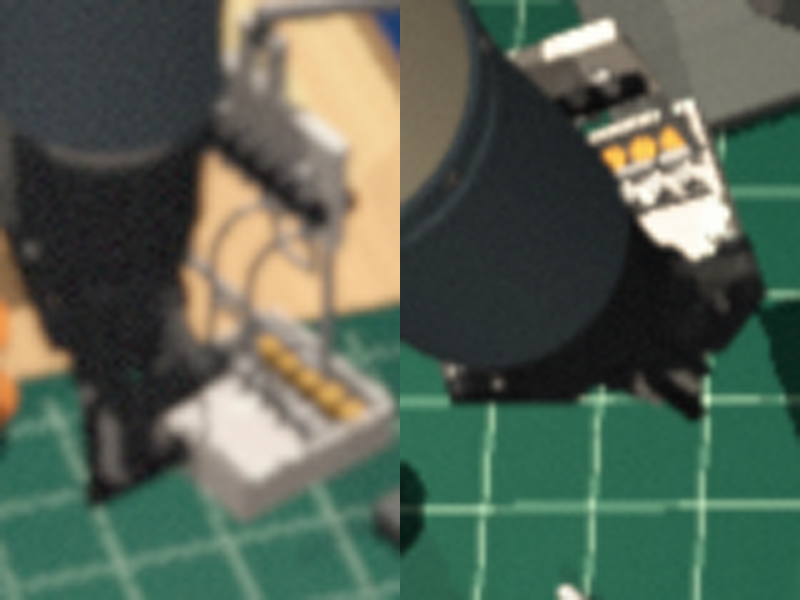

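Both hooks reach through the loop above the bar, which runs (190,260)–(330,365), and there is no contact force. Lowering.

Call:
arm_command:
  increments: [0, 0, 0, 0, 0, 0.4, 1, 0, 0, 0, 0, 0, 0.8, 1, 0, 0, 0, 0, 0, 0.8, 1, 0, 0, 0, 0, 0, 0.7, 1, 0, 0, 0, 0, 0, 0.5, 1, 0, 0, 0, 0, 0, 0.3, 1, 0, 0, 0, 0, 0, 0.1, 1, 0, 0, 0, 0, 0, 0, 1]

```text
time: 9.48
ee_pos: [0.5332, 0.2013, 0.114]
tcp_rot: [-3.141, -0.0, -2.797]
wrist_force: [0.4, -0.6, -2.0]
finger_gap: 0.0077
grip_force: 58.7
```

Call:
arm_command:
  increments: [0, 0, 0, 0, 0, 0.2, 1, 0, 0, 0, 0, 0, 0, 1, 0, 0, 0, 0, 0, 0, 1]

```text
time: 9.73
ee_pos: [0.5333, 0.2014, 0.1124]
tcp_rot: [3.142, 0.0, -2.797]
wrist_force: [0.8, -0.4, -1.5]
finger_gap: 0.0077
grip_force: 58.7
```

Call:
arm_command:
  increments: [0, 0, 0, 0, 0, 0.2, 1, 0, 0, 0, 0, 0, 0, 1, 0, 0, 0, 0, 0, 0, 1]

```text
time: 9.98
ee_pos: [0.5332, 0.2013, 0.1102]
tcp_rot: [-3.142, -0.0, -2.797]
wrist_force: [-0.3, -0.1, -2.6]
finger_gap: 0.0074
grip_force: 58.7
```

Call:
arm_command:
  increments: [0, 0, 0, 0, 0, 0.1, 1, 0, 0, 0, 0, 0, 0, 1, 0, 0, 0, 0, 0, 0, 1]

```text
time: 10.23
ee_pos: [0.5335, 0.2014, 0.1096]
tcp_rot: [-3.142, 0.001, -2.797]
wrist_force: [-0.2, -0.4, 0.4]
finger_gap: 0.0075
grip_force: 58.9
```

Call:
arm_command:
  increments: [0, 0, 0, 0, 0, 0.1, 1, 0, 0, 0, 0, 0, 0, 1, 0, 0, 0, 0, 0, 0, 1]

```text
time: 10.48
ee_pos: [0.5338, 0.2016, 0.109]
tcp_rot: [3.142, 0.002, -2.797]
wrist_force: [-0.4, 0.0, 4.0]
finger_gap: 0.0071
grip_force: 59.3
```

Contact came at the predicted height, z 0.1095, so the arches are on the bar. Easing off slightly and opening gently.

Call:
arm_command:
  increments: [0, 0, 0, 0, 0, -0.05, 1, 0, 0, 0, 0, 0, 0, 0.9, 0, 0, 0, 0, 0, 0, 0.85, 0, 0, 0, 0, 0, 0, 0.8, 0, 0, 0, 0, 0, 0, 0.7, 0, 0, 0, 0, 0, 0, 0.6, 0, 0, 0, 0, 0, 0, 0.5, 0, 0, 0, 0, 0, 0, 0.4]
  grip_force: 20

```text
time: 11.15
ee_pos: [0.5332, 0.2013, 0.1087]
tcp_rot: [-3.142, -0.0, -2.797]
wrist_force: [0.6, 0.1, 1.0]
finger_gap: 0.0512
grip_force: 0.0
```

Run:
```python
from plan import *
a=env.grab_frame("side");b=env.grab_frame("top")
s=env.get_state();print(s["time"],s["ee_pos"],s["tcp_rot"],s["wrist_force"],s["finger_gap"])
k=lambda i:cv2.resize(i,(400,600),interpolation=cv2.INTER_CUBIC)
cv2.imwrite("pics/rel.png",np.hstack([k(a[30:150,290:370]),k(b[100:220,150:230])]))
```

```text
11.25 [0.5332 0.2013 0.1087] [-3.1416 -0.0001 -2.7968] [-0.2378  0.482   0.6581] 0.05116903546640132
```

View pics/rel.png

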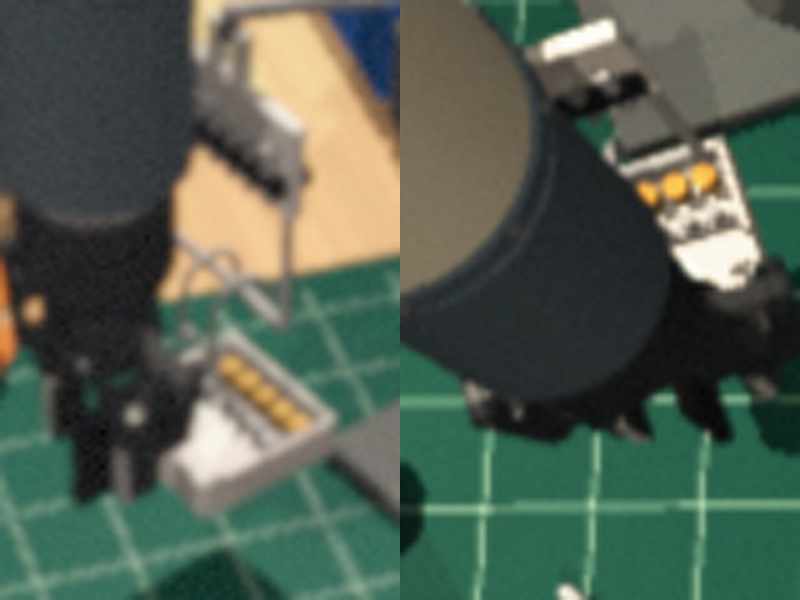

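The tray is off the fingers and hanging on the bar, with its hook arches at (200,270) in the crop. Backing straight out, slowly at first.

Call:
arm_command:
  increments: [0, 0, 0, 0.3, 0, 0, 0.4, 0, 0, 0, 0.8, 0, 0, 0.4, 0, 0, 0, 1.2, 0, 0, 0.4, 0, 0, 0, 1.6, 0, 0, 0.4, 0, 0, 0, 1.8, 0, 0, 0.4, 0, 0, 0, 1.8, 0, 0, 0.4, 0, 0, 0, 1.8, 0, 0, 0.4, 0, 0, 0, 1.8, 0, 0, 0.4]

```text
time: 11.92
ee_pos: [0.4273, 0.1631, 0.1087]
tcp_rot: [3.142, -0.0, -2.797]
wrist_force: [-0.3, -0.6, 0.2]
finger_gap: 0.0514
grip_force: 0.0
```

Call:
arm_command:
  increments: [0, 0, 0, 1.5, -1.5, 0, 0.4, 0, 0, 0, 1, -3, 0, 0.4, 0, 0, 0, 0, -3, -1, 0.4, 0, 0, 0, 0, -3, -1, 0.4, 0, 0, 0, 0, -3, -1, 0.4, 0, 0, 0, 0, -2, -1, 0.4, 0, 0, 0, 0, -1, 0, 0.4, 0, 0, 0, 0, 0, 0, 0.4]

```text
time: 12.58
ee_pos: [0.4611, -0.0013, 0.149]
tcp_rot: [-3.142, 0.001, -2.799]
wrist_force: [-0.3, 0.5, -0.1]
finger_gap: 0.0512
grip_force: 0.0
```

Call:
arm_command:
  increments: [0, 0, 0, 0, 0, 0, 0.4, 0, 0, 0, 0, 0, 0, 0.4, 0, 0, 0, 0, 0, 0, 0.4, 0, 0, 0, 0, 0, 0, 0.4, 0, 0, 0, 0, 0, 0, 0.4, 0, 0, 0, 0, 0, 0, 0.4, 0, 0, 0, 0, 0, 0, 0.4, 0, 0, 0, 0, 0, 0, 0.4]

```text
time: 13.25
ee_pos: [0.461, 0.0002, 0.1488]
tcp_rot: [3.142, -0.0, -2.796]
wrist_force: [0.1, -0.2, 0.4]
finger_gap: 0.0514
grip_force: 0.0
```

Run:
```python
from plan import *
a=env.grab_frame("side");b=env.grab_frame("top");cv2.imwrite("pics/e1.png",a)
s=env.get_state();print(s["time"],s["ee_pos"],s["tcp_rot"],s["wrist_force"],s["finger_gap"])
k=lambda i:cv2.resize(i,(400,600),interpolation=cv2.INTER_CUBIC)
cv2.imwrite("pics/end.png",np.hstack([k(a[30:150,290:370]),k(b[90:210,150:230])]))
for i in range(16): c=env.grab_frame("side")
r=[slice(30,150),slice(290,370)]
print("motion diff",cv2.absdiff(cv2.GaussianBlur(a,(5,5),0),cv2.GaussianBlur(c,(5,5),0))[30:150,290:370].max())
```

```text
13.35 [0.461  0.0001 0.1488] [ 3.1416  0.     -2.7967] [-0.0233 -0.2374 -0.9496] 0.05151530282105098
motion diff 13
```

View pics/end.png

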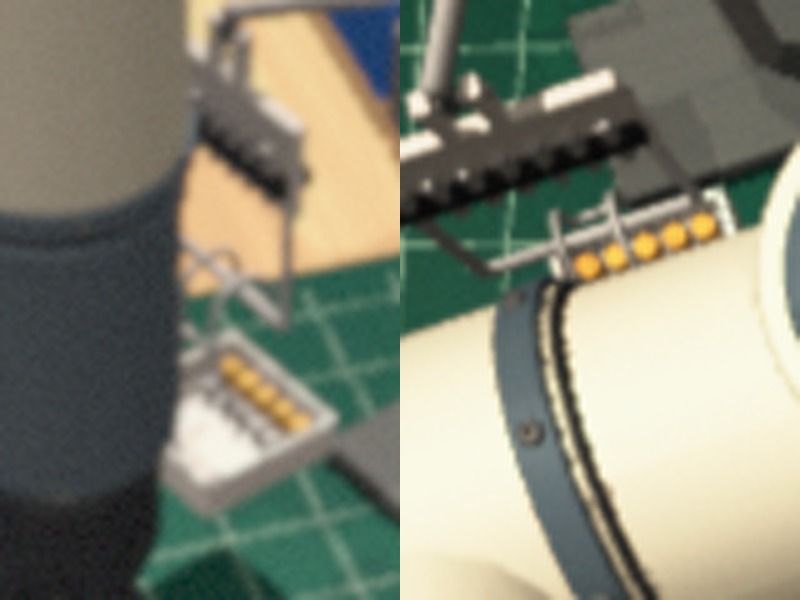

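Both hooks cross the lower bar, at crop (560,230) and (615,215). The tray hangs level and the arm is clear. I'll check residual swing against a static patch, then hand in.

Call:
arm_command:
  increments: [0, 0, 0, 0, 0, 0, 0.4, 0, 0, 0, 0, 0, 0, 0.4, 0, 0, 0, 0, 0, 0, 0.4, 0, 0, 0, 0, 0, 0, 0.4, 0, 0, 0, 0, 0, 0, 0.4, 0, 0, 0, 0, 0, 0, 0.4, 0, 0, 0, 0, 0, 0, 0.4, 0, 0, 0, 0, 0, 0, 0.4]

```text
time: 14.82
ee_pos: [0.461, 0.0001, 0.1488]
tcp_rot: [-3.142, -0.0, -2.797]
wrist_force: [0.1, 0.3, 0.2]
finger_gap: 0.051
grip_force: 0.0
```

Run:
```python
from plan import *
F=[cv2.GaussianBlur(env.grab_frame("side"),(5,5),0) for _ in range(20)]
d=[max(int(cv2.absdiff(F[0],f)[s].max()) for f in F[1:]) for s in((slice(95,135),slice(328,360)),(slice(95,135),slice(362,394)))]
print("tray/static",d)
if d[0]<d[1]+12: print(env.finish_job())
```

```text
tray/static [4, 4]
the job is handed in; nothing more can be done
None
```

The hook tray hangs level and still by both hooks from the loop's lower bar, clear of the bench with the arm away from it; the arched-handle tray was not touched, and I handed the job in at about 16 s.

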